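Probe the guide bore of a heel-drilling jig

TASK

First swing the clamp lever on the steel jig block wide open, to its stop, so that it uncovers the guide bore; then take the gauge rod (the tool with the straight wooden handle) out of the tool rack and lower it upright into the bore until its tip is about 35 mm below the top of the block. The bore is freshly honed, so the rod must not touch the block or the lever at any time; finish while still holding the rod there, still, upright and centred in the bore, and leave the other tools and things on the bench where they are.

Things in the scene. Friction and masses are not known exactly. Their poses are not given: they have to be found in the camera images.
- bore_mouth (a point): Centre of the mouth of the only bore in the jig block, at its top face. The bore is round, vertical, 24 mm wide, through all 60 mm. The steel block, 80 x 130 x 60 mm high, is fixed to the bench at a yaw within 0.4 rad; z is up, y runs along its long side from the lever's pivot to the bore, -x faces the robot's side. The bore is 20 mm from the block's centre towards +y.
- lever_pivot (a point): Point on the vertical hinge axis of the clamp lever, at the height of the lever's top face (12 mm above the block's top). It lies 55 mm from the bore axis along the block's -y. Axes as the block's.
- lever (a joint): Angle of the clamp lever about its vertical hinge, rad: 0 = closed, the arm points along the block's +y and covers the bore. It grows counter-clockwise seen from above (the arm swings to the block's -x side, nearer the robot) up to the stop at 1.75 = wide open. It moves level, needs about 2 N at the knob and stays where left. Starts at 0 to 0.2.
- lever_knob (a point): Point in the upright black knob on the lever's arm, 58 mm from the hinge axis, 33 mm above the block's top. The knob is a cylinder 18 mm wide, 42 mm tall, 12 to 54 mm above the block's top. The arm under it is a dark steel bar 26 mm wide, 9 mm thick, ending 14 mm beyond the knob's axis. The y axis points from hinge to knob and turns with the lever.
- gauge_grip (a point): Centre of the gauge rod's handle, a straight wooden cylinder 24 mm wide, 60 mm tall (the tallest in the rack), a thin brass band at its foot. Below it a steel stem 10 mm wide, 80 mm long, at the start hidden in a 14 mm hole of the rack. z is the rod's axis, up. The rod weighs about 0.1 kg and hangs upright, handle's foot on the rack's top, 90 mm above the bench.
- gauge_tip (a point): Lower end of the gauge rod's stem, on its axis, 110 mm below the handle's centre.
- rack: Fixed wooden tool rack, a block 70 x 220 x 90 mm high, origin at the centre of its underside, its y axis along its long side. Three holes in a row along y at -70, 0 and +70 mm; the three tools hang in them in any order.
- awl_centre (a point): Centre of the pear-shaped wooden handle (34 mm wide, 45 mm tall) of the awl, which stays in the rack.
- punch_centre (a point): Centre of the handle of the punch (20 mm wood, with a flat dark steel cap 36 mm wide; 42 mm tall), which stays in the rack.
- jar: Amber jar, 60 mm wide and 85 mm tall, origin under its centre. Stays where it is.
- polish: Low round tin, 70 mm wide and 28 mm tall, origin under its centre. Stays where it is.
- tape: Cardboard-coloured ring (tape roll), 84 mm wide, 24 mm tall, lying flat, origin under its centre. Stays where it is.
- last: Wooden shoe last lying on its sole, about 240 x 75 mm and 85 mm tall, origin under its middle. Stays where it is.
- hammer: Hammer with a wooden handle lying on the bench beyond the task's things. Stays where it is.
Things that resemble listed ones, but are neither listed nor needed, are in the scene too. Leave any pink or purple look-alike of the part that bears bore_mouth alone.

How it is judged:
By the outcome, as a careful person would: the job done as asked, in the order asked, and still so for the second after the job is handed in, while the arm keeps its last pose, push and grip.
It also fails if it takes over 69 s, if anything falls off the work surface, if the arm or the gripper's body presses on something with over 40 N, if the wrist force passes 120 N, or if a joint passes its speed limit or range.

ROBOT

A 6-joint arm with a two-finger parallel gripper is mounted at the origin on the work surface. World frame = base frame: x ahead of the robot, y to its left, z up, the work surface at z = 0. Lengths are in m, angles in rad, forces in N, time in s.
With the tool pointing down it reaches from about 0.375 to 0.9 m from the base axis. Payload 3.1 kg.
Tool frame: the origin (TCP) lies between the finger pads; the fingertips stand 14 mm ahead of it and the grasp point (between the pads) lies 5 mm behind it (robot.finger_overhang is the distance from the TCP to the fingertips, in m); z points along the fingers, y is the line along which they close (so a half turn about z gives the same grasp; the last joint's range is limited). The gripper opens to 87 mm and grips with 3 to 60 N. Pads are 19 mm wide; open, the fingers measure 117 mm over their backs; the gripper's body (75 mm by 190 mm) begins 51 mm behind the grasp point.
Start: joints at [1.002, 0.527, 1.433, -0, 1.181, -0.178], TCP at [0.237, 0.578, 0.237] pointing down, gripper open.
Joint ranges: [-3.08, 3.08], [-0.75, 2.2], [0.22, 2.44], [-1.43, 4.57], [0, 2.65], [-2.85, 2.85]. Speed limits (rad/s): [2.79, 2.79, 3.14, 3.14, 3.14, 3.14].

INTERFACE

Orientations are given as a unit quaternion [x, y, z, w].
In Python, from rig import monitor, cams, workorder, robot gives the robot as it stands.
- The arm moves only by the tool send_rows, never from a script. Its argument "moves" is one flat list of numbers, 7 for each row, row after row: the opening, from 0 (shut) to 1 (fully open), then the shift along the world's x, y, z in cm, then the turn, a rotation vector about the world's x, y, z in rad. A call has 1 to 5 rows; each row is the pose to reach, as a shift and turn from the pose commanded when the call began; what a row does not reach only later rows make up. A row lasts 1/12 s, in which the tool goes at most 41.7 mm and 7.16 degrees, less where a joint would pass 70% of its speed; a pose out of reach is approached as far as the arm can. A call with a gripper value outside its range is refused whole. The fingers move at their own pace and stop on an object; "grip_force" is the grip in N (left out, the last holds). Time passes only in rows, so rows that repeat a pose let the fingers close. It gives the time, the measured TCP pose, the force, the opening and the grip force at its end, in the units of the state.
- monitor.get_obs(): the state, without advancing time (a new reading comes with each control period).
- cams.camera(name): name is "scene" or "top"; returns a dict with "pixels" (480x640x3 uint8, blue, green, red), "range_z" (480x640 float32, m along the optical axis (not along the pixel's ray), 0 where there is no reading), "fovy" (degrees; the focal length in pixels is half the picture's height over the tangent of half this angle, whatever the lens; pixels are square), "cx", "cy" (the principal point, pixels), "rvec" (rotation vector, rad) and "tvec" (3), from world to camera coordinates, as OpenCV has them. Camera axes: x right, y down, z forward; pixel columns grow to the right and rows downward; lengths in m; the calibration is good to about 2 mm. A picture is of the moment at which its call begins.
- workorder.hand_in(): hands the job in; it is judged then, once.
The state is a dict: "time": time; "q": joint angles; "joint_velocities": joint speeds; "joint_torque": joint torques, N m; "position": TCP position; "tool_rot": TCP orientation; "ft_force": force on the tool from outside, world axes, zero at the start; "moment": the same for the moment, N m; "grip_width": finger opening in m; "grip_force": force on a finger pad.
Only numpy, scipy, OpenCV 4.12 (cv2) and the standard library are available. Lean on these libraries where they do the work, as an engineer would, in place of code of your own. Each camera call takes 0.05 s, during which the arm holds its last target. There are 200 camera calls.

## Working session

There is one attempt and no reset: what is moved stays moved. The work goes in short steps, Python scripts to look and compute and a tool call to move; the robot and the scene stay as the last step left them, time stands still between calls to the robot, and variables do not carry over. Pictures are saved under pics/ and viewed, at most 10 in all, crops included, and the job is handed in when it is done.

Besides the shell and the picture viewer there is one more tool, called after "Emit:" as name(argument=value, ...), one argument or row to a line, values as JSON. send_rows: Moves the arm, as the interface text tells. Its arguments: {"type":"object","properties":{"moves":{"type":"array","items":{"type":"number"}},"grip_force":{"type":"number"}},"required":["moves"]}

```bash
mkdir -p pics; ls; cat > h.py <<'E'
import numpy as np, cv2
from rig import monitor, cams, workorder, robot
def cam(n):
    c=cams.camera(n); h=c["pixels"].shape[0]
    f=h/2/np.tan(np.radians(c["fovy"])/2); R=cv2.Rodrigues(np.array(c["rvec"],float))[0]; t=np.array(c["tvec"],float).ravel()
    z=c["range_z"]; v,u=np.mgrid[:z.shape[0],:z.shape[1]]
    P=np.stack([(u-c["cx"])/f*z,(v-c["cy"])/f*z,z],-1)
    W=(P-t)@R; W[z==0]=np.nan
    return c,W,R,t,f
def proj(c,R,t,f,p):
    q=R@np.array(p)+t; return q[0]/q[2]*f+c["cx"],q[1]/q[2]*f+c["cy"]
E
python3 - <<'E'
from h import *
for n in("scene","top"):
    c,W,R,t,f=cam(n); cv2.imwrite(f"pics/{n}0.png",c["pixels"]); np.savez(f"{n}0.npz",W=W,px=c["pixels"]); print(n,f,c["cx"],c["cy"],-R.T@t,c.keys(), np.isnan(W[...,0]).mean())
print(monitor.get_obs())
E
```

```text
pics
scene 525.69072182586 317.5929951149927 249.00369035635111 [ 1.29551519 -0.1642172   0.63963099] dict_keys(['pixels', 'range_z', 'fovy', 'cx', 'cy', 'rvec', 'tvec']) 0.004039713541666667
top 573.875114261278 310.6653545004206 228.39430142093929 [0.32329982 0.00713926 1.1250947 ] dict_keys(['pixels', 'range_z', 'fovy', 'cx', 'cy', 'rvec', 'tvec']) 0.0040234375
{'time': 0.1, 'q': array([ 1.00250408e+00,  5.28383328e-01,  1.43376402e+00, -4.36778892e-06,
        1.18141127e+00, -1.78524980e-01]), 'joint_velocities': array([ 1.28762437e-03, -2.30226688e-03, -3.10836769e-03, -6.87608714e-05,
       -4.98949871e-05, -5.67964000e-04]), 'joint_torque': array([-4.51093265e-04, -4.40988421e+01, -1.77149910e+01,  6.34901575e-02,
        5.33980213e-02, -2.52975599e-05]), 'position': array([0.23712648, 0.57758793, 0.23566648]), 'tool_rot': array([ 1.93651462e-01,  9.81069898e-01, -9.15980332e-04, -3.56702648e-04]), 'ft_force': array([0.47725559, 0.47795781, 0.1574951 ]), 'moment': array([ 0.01019992, -0.01253003,  0.0548239 ]), 'grip_force': 0.0, 'grip_width': 0.08713504942912943}
```

View pics/scene0.png

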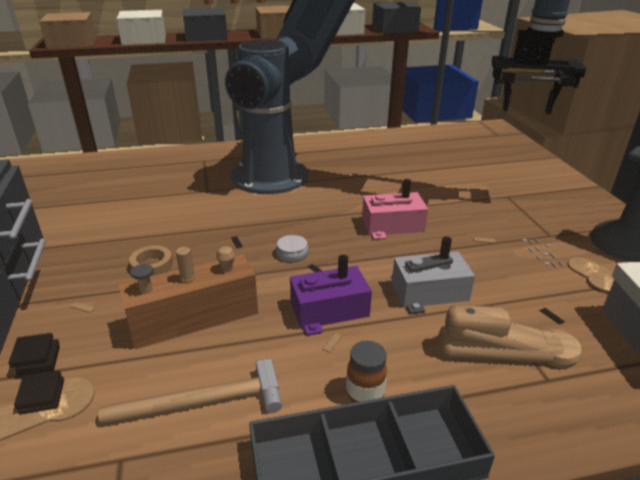

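View pics/top0.png

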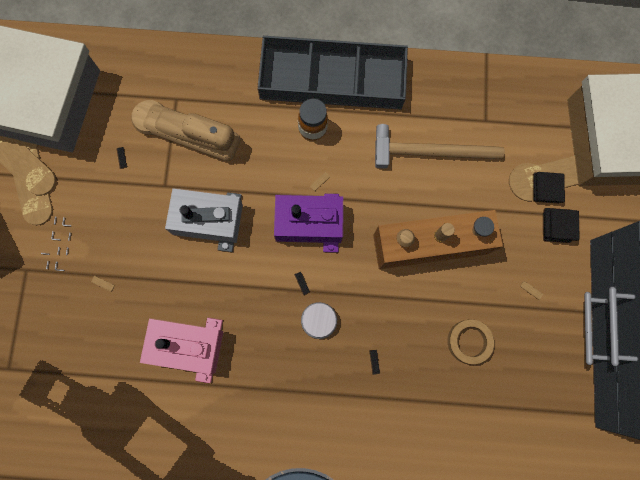

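Candidates for the block:
- grey at scene (432,278), top (204,215)
- purple at scene (330,297), top (309,218)
- pink at scene (394,213), top (181,345)

The grey one is the steel block. 

Candidates for the rod:
- straight handle in the middle, top (447,231), scene (185,263)
- awl (pear) at top (406,238)
- punch (dark cap) at top (484,226)

The middle one is the rod. Next I measure both and check them in one close crop.

```bash
python3 - <<'E'
from h import *
d=np.load("top0.npz");W=d["W"];px=d["px"]
a=cv2.resize(px[180:260,155:255],(400,320),interpolation=cv2.INTER_CUBIC)
b=cv2.resize(px[200:280,370:510],(560,320),interpolation=cv2.INTER_CUBIC)
e=np.load("scene0.npz")["px"]
e1=cv2.resize(e[225:325,380:490],(396,360),interpolation=cv2.INTER_CUBIC);e2=cv2.resize(e[225:345,110:270],(404,303),interpolation=cv2.INTER_CUBIC)
o=np.zeros((600,800,3),np.uint8);
a=cv2.resize(a,(300,240));b=cv2.resize(b,(420,240));o[:240,:300]=a;o[:240,310:730]=b;o[240:600,:396]=e1;o[240:543,396:800]=e2
cv2.imwrite("pics/crop.png",o)
def reg(r0,r1,c0,c1,z0,z1,n):
    P=W[r0:r1,c0:c1].reshape(-1,3);P=P[(P[:,2]>z0)&(P[:,2]<z1)]
    r=cv2.minAreaRect((P[:,:2]*1000).astype(np.float32)); c,rad=cv2.minEnclosingCircle((P[:,:2]*1000).astype(np.float32))
    print(n,len(P),"medz",np.round(np.median(P[:,2]),4),"mean",P.mean(0).round(4),"rect",np.round(r[0],1),np.round(r[1],1),round(r[2],1),"circ",np.round(c,1),round(rad,1))
B=(180,260,155,255)
reg(*B,.05,.066,"blocktop");reg(*B,.067,.08,"lever");reg(*B,.105,.125,"knobtop");reg(*B,.01,.05,"low")
K=(200,280,370,510)
reg(*K,.082,.1,"racktop");reg(215,245,435,460,.14,.16,"gaugetop");reg(222,252,392,422,.1,.16,"awl");reg(210,245,468,500,.125,.15,"punch")
for n,q in dict(jar=(95,145,295,335,.02,.1),tin=(295,345,295,345,.01,.05),tape=(315,370,440,500,.01,.05),purple=(185,260,265,350,.05,.13),pink=(310,390,135,230,.05,.13),last=(90,165,125,245,.02,.12)).items(): reg(*q,n)
E
```

```text
blocktop 2156 medz 0.0585 mean [0.5617 0.2312 0.0585] rect [562.4 230.8] [130.8  81.6] 87.0 circ [561.7 230.6] 75.6
lever 534 medz 0.0711 mean [0.5564 0.2169 0.0717] rect [556.9 223. ] [26.6 89.2] 6.5 circ [556.3 222.6] 45.3
knobtop 81 medz 0.112 mean [0.5528 0.2526 0.1117] rect [552.5 253. ] [17.1 16.7] 24.6 circ [552.9 253.4] 9.1
low 414 medz 0.0282 mean [0.5351 0.2086 0.0287] rect [567.3 221.8] [126.9 117.3] 76.1 circ [563.3 228.3] 78.6
racktop 3678 medz 0.0882 mean [ 0.5421 -0.2136  0.0883] rect [ 545.1 -217.7] [ 70.8 221.5] 12.2 circ [ 545.7 -217.4] 114.9
gaugetop 157 medz 0.1479 mean [ 0.5444 -0.2166  0.1476] rect [ 545.6 -217.5] [22.7 23.7] 64.7 circ [ 545.1 -217.1] 12.5
awl 259 medz 0.129 mean [ 0.5284 -0.1477  0.1278] rect [ 530.1 -148.9] [30.7 31.5] 9.0 circ [ 530.7 -148.5] 16.5
punch 310 medz 0.1299 mean [ 0.5593 -0.2853  0.1299] rect [ 559.2 -285.1] [33.4 35.1] 49.1 circ [ 559.4 -285.1] 18.0
jar 1118 medz 0.078 mean [0.7743 0.034  0.0634] rect [787.1  34.6] [80.9 88.1] 89.9 circ [795.8  35.8] 52.8
tin 1029 medz 0.0261 mean [ 0.3777 -0.0064  0.0251] rect [378.9  -6.5] [68.4 67.2] 4.4 circ [378.6  -6.4] 34.6
tape 959 medz 0.022 mean [ 0.3597 -0.2965  0.0216] rect [ 360.1 -296.6] [82.4 82.8] 48.8 circ [ 360.  -297.3] 42.6
purple 2844 medz 0.0592 mean [0.5693 0.0276 0.0627] rect [571.3  28. ] [ 81.7 130.2] 2.8 circ [571.2  28.6] 75.4
pink 3224 medz 0.0595 mean [0.3106 0.2423 0.0631] rect [310.8 244.2] [131.2  80.2] 85.3 circ [311.  244.2] 75.7
last 3280 medz 0.0438 mean [0.7318 0.2845 0.0504] rect [739.3 295.1] [229.1  70.3] 72.6 circ [738.6 294.8] 115.2
```

View pics/crop.png

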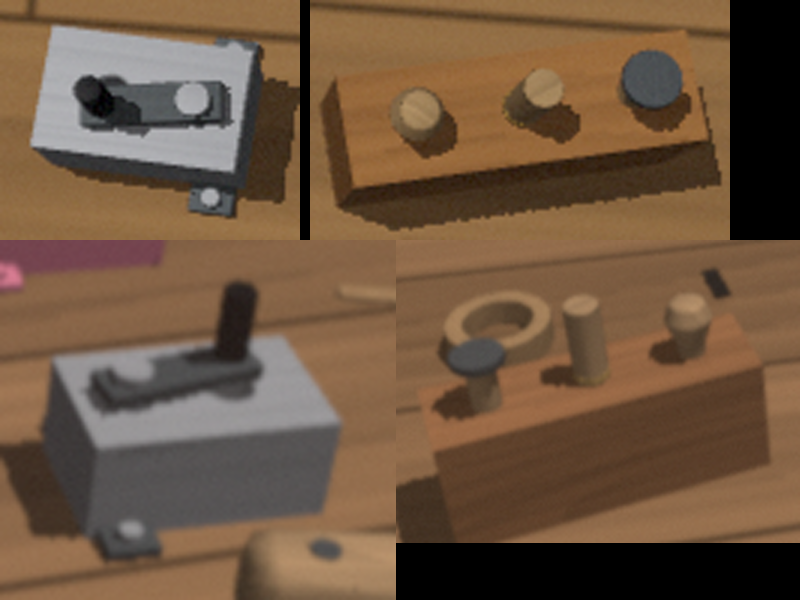

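The crops confirm both choices. The grey block has its lever nearly closed, with the knob at top (186,212). The straight handle with the brass band stands in the middle hole at top (447,231). Now I move above the knob.

Emit:
send_rows(
  moves=[0.6, 4, -4, 0, 0, 0, -0.12, 0.6, 7, -7, 0, 0, 0, -0.24, 0.6, 10, -10, 0, 0, 0, -0.36, 0.6, 13, -13, 0, 0, 0, -0.48, 0.6, 16, -16, 0, 0, 0, -0.55],
  grip_force=15,
)

```text
time: 0.52
position: [0.3854, 0.4293, 0.2362]
tool_rot: [0.455, 0.891, -0.0, -0.0]
ft_force: [0.8, 0.4, -0.3]
grip_width: 0.0617
grip_force: 0.0
```

Emit:
send_rows(
  moves=[0.6, 3.2, -3.2, 0, 0, 0, -0.12, 0.6, 6.2, -6.2, -1, 0, 0, -0.24, 0.6, 9.2, -9.2, -2, 0, 0, -0.36, 0.6, 12.2, -12.4, -3, 0, 0, -0.48, 0.6, 15.6, -16.5, -4, 0, 0, -0.5],
)

```text
time: 0.93
position: [0.5271, 0.2816, 0.2001]
tool_rot: [0.661, 0.75, -0.0, -0.0]
ft_force: [0.5, 0.1, 0.2]
grip_width: 0.0525
grip_force: 0.0
```

Emit:
send_rows(
  moves=[0.6, 0, 0, 0, 0, 0, 0, 0.6, 0, 0, 0, 0, 0, 0],
)

```text
time: 1.1
position: [0.5272, 0.2809, 0.1998]
tool_rot: [0.661, 0.75, -0.001, -0.001]
ft_force: [-0.5, -0.7, -0.4]
grip_width: 0.0522
grip_force: 0.0
```

Emit:
send_rows(
  moves=[0.6, 2.6, -2.8, 0, 0, 0, 0, 0.6, 2.6, -2.8, -3, 0, 0, 0, 0.6, 2.6, -2.8, -6, 0, 0, 0, 0.6, 2.6, -2.8, -9, 0, 0, 0, 0.6, 2.6, -2.8, -10.6, 0, 0, 0],
)

```text
time: 1.52
position: [0.5491, 0.2558, 0.092]
tool_rot: [0.659, 0.752, -0.002, -0.002]
ft_force: [-0.9, -0.1, -0.1]
grip_width: 0.0517
grip_force: 0.0
```

Emit:
send_rows(
  moves=[0.1, 0, 0, 0, 0, 0, 0, 0.1, 0, 0, 0, 0, 0, 0, 0.1, 0, 0, 0, 0, 0, 0, 0.1, 0, 0, 0, 0, 0, 0, 0.1, 0, 0, 0, 0, 0, 0],
)

```text
time: 1.93
position: [0.553, 0.2558, 0.0967]
tool_rot: [0.659, 0.752, 0.001, 0.001]
ft_force: [-0.4, -0.5, 0.8]
grip_width: 0.0267
grip_force: 0.0
```

Emit:
send_rows(
  moves=[0.1, 0, 0, 0, 0, 0, 0, 0.1, 0, 0, 0, 0, 0, 0],
)

```text
time: 2.1
position: [0.5534, 0.2557, 0.0964]
tool_rot: [0.659, 0.752, 0.002, 0.001]
ft_force: [1.4, 1.7, 2.8]
grip_width: 0.0175
grip_force: 15.0
```

```bash
python3 - <<'E'
import numpy as np
p=np.array([560.6,195.8]);k0=np.array([553,253.]);k=k0
for d in range(10,111,10):
    a=np.radians(97.6+d);n=p+58*np.array([np.cos(a),np.sin(a)]);print(d,n.round(1),((n-k)/10).round(2));k=n
E
```

```text
10 [543.1 251.1] [-0.99 -0.19]
20 [533.7 247.2] [-0.93 -0.39]
30 [525.2 241.8] [-0.85 -0.54]
40 [517.8 234.9] [-0.74 -0.68]
50 [511.6 226.9] [-0.61 -0.8 ]
60 [507.  217.9] [-0.47 -0.9 ]
70 [504.  208.3] [-0.3  -0.96]
80 [502.7 198.2] [-0.13 -1.  ]
90 [503.1 188.1] [ 0.05 -1.01]
100 [505.3 178.3] [ 0.22 -0.99]
110 [509.2 168.9] [ 0.39 -0.93]
```

Emit:
send_rows(
  moves=[0.1, -0.6, -0.11, 0, 0, 0, 0.105, 0.1, -1.18, -0.29, 0, 0, 0, 0.21, 0.1, -1.74, -0.52, 0, 0, 0, 0.314, 0.1, -2.27, -0.81, 0, 0, 0, 0.419, 0.1, -2.77, -1.15, 0, 0, 0, 0.524],
)

```text
time: 2.52
position: [0.5246, 0.244, 0.0963]
tool_rot: [0.44, 0.898, 0.001, 0.0]
ft_force: [-1.3, 0.6, 5.7]
grip_width: 0.0174
grip_force: 15.0
```

Emit:
send_rows(
  moves=[0.1, -0.46, -0.4, 0, 0, 0, 0.105, 0.1, -0.88, -0.84, 0, 0, 0, 0.21, 0.1, -1.25, -1.32, 0, 0, 0, 0.314, 0.1, -1.56, -1.84, 0, 0, 0, 0.419, 0.1, -1.82, -2.39, 0, 0, 0, 0.524],
)

```text
time: 2.93
position: [0.5053, 0.2197, 0.0963]
tool_rot: [0.193, 0.981, 0.0, -0.001]
ft_force: [-3.8, -0.6, 7.8]
grip_width: 0.0175
grip_force: 15.0
```

Emit:
send_rows(
  moves=[0.1, -0.2, -0.57, 0, 0, 0, 0.105, 0.1, -0.34, -1.16, 0, 0, 0, 0.21, 0.1, -0.42, -1.77, 0, 0, 0, 0.314, 0.1, -0.44, -2.37, 0, 0, 0, 0.419, 0.1, -0.44, -2.37, 0, 0, 0, 0.419],
)

```text
time: 3.35
position: [0.5001, 0.1949, 0.0962]
tool_rot: [-0.015, 1.0, -0.0, -0.002]
ft_force: [-4.4, -1.6, 9.8]
grip_width: 0.018
grip_force: 15.0
```

Emit:
send_rows(
  moves=[0.1, 0, 0, 0, 0, 0, 0, 0.1, 0.05, -0.6, 0, 0, 0, 0.1, 0.1, 0.05, -0.6, 0, 0, 0, 0.1],
)

```text
time: 3.6
position: [0.5004, 0.1892, 0.0962]
tool_rot: [-0.065, 0.998, -0.0, -0.002]
ft_force: [-4.6, -2.2, 9.4]
grip_width: 0.0173
grip_force: 15.0
```

Emit:
send_rows(
  moves=[0.1, 0.02, -0.3, 0, 0, 0, 0.05, 0.1, 0.02, -0.3, 0, 0, 0, 0.05],
)

```text
time: 3.77
position: [0.5007, 0.1865, 0.0962]
tool_rot: [-0.089, 0.996, -0.0, -0.002]
ft_force: [-5.6, -1.5, 9.7]
grip_width: 0.018
grip_force: 15.0
```

Emit:
send_rows(
  moves=[0.1, 0.03, -0.3, 0, 0, 0, 0.05, 0.1, 0.03, -0.3, 0, 0, 0, 0.05],
)

```text
time: 3.93
position: [0.5011, 0.1861, 0.0962]
tool_rot: [-0.112, 0.994, 0.002, -0.001]
ft_force: [-4.9, 9.3, 8.0]
grip_width: 0.0174
grip_force: 15.0
```

```bash
python3 - <<'E'
from h import *
o=monitor.get_obs();print(o["ft_force"].round(1),o["position"].round(4),o["moment"].round(2))
E
```

```text
[-4.9  9.3  8. ] [0.5011 0.1861 0.0962] [ 1.59  0.78 -0.  ]
```

Emit:
send_rows(
  moves=[0.6, 0, 0, 0, 0, 0, 0, 0.6, 0, 0, 0, 0, 0, 0, 0.6, 0, 0, 0, 0, 0, 0, 0.6, 0, 0, 0, 0, 0, 0, 0.6, 0, 0, 0, 0, 0, 0],
)

```text
time: 4.35
position: [0.503, 0.1838, 0.0949]
tool_rot: [-0.113, 0.994, -0.0, 0.0]
ft_force: [-0.2, 0.5, -0.1]
grip_width: 0.0432
grip_force: 0.0
```

Emit:
send_rows(
  moves=[0.6, 0, 0, 3, 0, 0, 0, 0.6, 0, 0, 6, 0, 0, 0, 0.6, 0, 0, 9, 0, 0, 0, 0.6, 0, -3, 11, 0, 0, -0.12, 0.6, 0, -6, 12, 0, 0, -0.24],
)

```text
time: 4.77
position: [0.5044, 0.1243, 0.2179]
tool_rot: [0.008, 1.0, 0.0, 0.003]
ft_force: [1.1, -0.5, 0.3]
grip_width: 0.0517
grip_force: 0.0
```

Emit:
send_rows(
  moves=[0.6, 0, -3, 0, 0, 0, -0.12, 0.6, 1, -6, 0, 0, 0, -0.24, 0.6, 2, -9, 0, 0, 0, -0.36, 0.6, 3, -12, 0, 0, -0.48, 0.6, 4, -15, 0, 0, 0, -0.6],
)

```text
validation failed for argument at $.mo...
```

Emit:
send_rows(
  moves=[0.6, 0, -3, 0, 0, 0, -0.12, 0.6, 1, -6, 0, 0, 0, -0.24, 0.6, 2, -9, 0, 0, 0, -0.36, 0.6, 3, -12, 0, 0, 0, -0.48, 0.6, 4, -15, 0, 0, 0, -0.6],
)

```text
time: 5.18
position: [0.5429, -0.0277, 0.215]
tool_rot: [0.305, 0.952, -0.0, -0.0]
ft_force: [0.8, 0.4, -0.4]
grip_width: 0.052
grip_force: 0.0
```

Emit:
send_rows(
  moves=[0.6, 0, -3.5, 0, 0, 0, -0.12, 0.6, 0, -7, 0, 0, 0, -0.24, 0.6, 0, -10.5, 0, 0, 0, -0.36, 0.6, 0, -14, 0, 0, 0, -0.48, 0.6, 0, -17.5, 0, 0, 0, -0.6],
)

```text
time: 5.6
position: [0.5423, -0.2029, 0.2147]
tool_rot: [0.573, 0.82, -0.0, -0.0]
ft_force: [-0.0, 1.2, -0.3]
grip_width: 0.0519
grip_force: 0.0
```

Emit:
send_rows(
  moves=[0.6, 0, 0, 0, 0, 0, -0.1, 0.6, 0, 0, 0, 0, 0, -0.14, 0.6, 0, 0, 0, 0, 0, -0.14],
)

```text
time: 5.85
position: [0.5423, -0.2022, 0.2145]
tool_rot: [0.627, 0.779, -0.0, -0.0]
ft_force: [-0.5, 0.1, -0.3]
grip_width: 0.0519
grip_force: 0.0
```

```bash
cat > blk.py <<'E'
from h import *
c,W,R,t,f=cam("top"); np.savez("top1.npz",W=W,px=c["pixels"])
s,Ws,*_=cam("scene"); px=c["pixels"]
o=np.zeros((600,800,3),np.uint8)
o[:600,:]=cv2.resize(px[170:260,150:270],(800,600),interpolation=cv2.INTER_CUBIC)
cv2.imwrite("pics/blk1.png",o)
def reg(z0,z1,n):
    P=W[170:270,145:275].reshape(-1,3);P=P[(P[:,2]>z0)&(P[:,2]<z1)]
    r=cv2.minAreaRect((P[:,:2]*1000).astype(np.float32)); q,rad=cv2.minEnclosingCircle((P[:,:2]*1000).astype(np.float32))
    print(n,len(P),P.mean(0).round(4),np.round(r[0],1),np.round(r[1],1),round(r[2],1),"circ",np.round(q,1),round(rad,1))
reg(.05,.066,"block");reg(.067,.08,"lever");reg(.105,.125,"knob")
# bore: pixels inside block-top footprint but below it
P=W[195:240,165:250]; m=(P[...,2]<.052)
for off in [(563.4,250.8)]:
    d=np.hypot(P[...,0]*1000-off[0],P[...,1]*1000-off[1]); M=m&(d<25); print("hole n",M.sum(),P[M].mean(0)); v,u=np.nonzero(M); print("hole px",u.min()+165,u.max()+165,v.min()+195,v.max()+195)
print("proj guess bore",proj(c,R,t,f,[.5634,.2508,.0585]))
E
python3 blk.py; python3 -c "
from h import *
o=monitor.get_obs();print(o['position'],o['tool_rot'],o['q'])"
```

```text
block 1040 [0.5719 0.2678 0.0584] [563.3 255. ] [83.9 81.3] 85.9 circ [563.3 253.3] 57.1
lever 0 [nan nan nan] [0. 0.] [0. 0.] 0.0 circ [0. 0.] 0.0
knob 0 [nan nan nan] [0. 0.] [0. 0.] 0.0 circ [0. 0.] 0.0
hole n 75 [0.57006026 0.25849171 0.03325182]
hole px 186 197 206 216
proj guess bore (np.float64(191.544888719523), np.float64(211.02133585437934))
[ 0.54246659 -0.20105541  0.21467232] [ 6.25647675e-01  7.80105667e-01 -9.54496458e-05 -3.54023440e-04] [-5.47948587e-01  4.91493534e-01  1.57426586e+00 -1.12395690e-04
  1.07655989e+00 -7.66768460e-01]blk.py:10: RuntimeWarning: Mean of empty slice.
  print(n,len(P),P.mean(0).round(4),np.round(r[0],1),np.round(r[1],1),round(r[2],1),"circ",np.round(q,1),round(rad,1))
  ret = um.true_divide(
```

View pics/blk1.png

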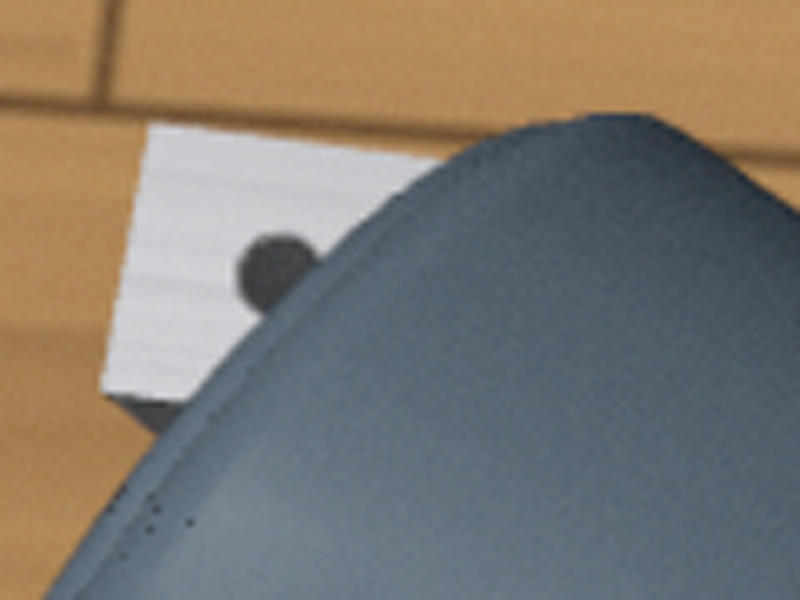

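The picture shows the bore, round and dark, with its centre near top pixel (191,211). It is uncovered and matches the computed point. The arm hides the lever, so I'll check that later. Now the rod.

Emit:
send_rows(
  moves=[0.6, 0.25, -1.6, 0, 0, 0, 0, 0.6, 0.25, -1.6, -3, 0, 0, 0, 0.6, 0.25, -1.6, -6, 0, 0, 0, 0.6, 0.25, -1.6, -8.5, 0, 0, 0, 0.6, 0.25, -1.6, -9.8, 0, 0, 0],
)

```text
time: 6.37
position: [0.5441, -0.2167, 0.1141]
tool_rot: [0.625, 0.78, -0.0, -0.002]
ft_force: [-1.0, -0.2, 0.0]
grip_width: 0.0522
grip_force: 0.0
```

Emit:
send_rows(
  moves=[0.6, 0, 0, 0, 0, 0, 0, 0.6, 0, 0, 0, 0, 0, 0],
)

```text
time: 6.53
position: [0.5453, -0.2172, 0.1164]
tool_rot: [0.626, 0.78, -0.0, -0.001]
ft_force: [0.3, 0.1, 0.5]
grip_width: 0.0522
grip_force: 0.0
```

Emit:
send_rows(
  moves=[0.15, 0, 0, 0, 0, 0, 0, 0.15, 0, 0, 0, 0, 0, 0, 0.15, 0, 0, 0, 0, 0, 0, 0.15, 0, 0, 0, 0, 0, 0, 0.15, 0, 0, 0, 0, 0, 0],
  grip_force=25,
)

```text
time: 6.95
position: [0.5456, -0.2172, 0.1178]
tool_rot: [0.626, 0.78, 0.0, 0.001]
ft_force: [-0.3, -0.9, 0.6]
grip_width: 0.0269
grip_force: 0.0
```

Emit:
send_rows(
  moves=[0.15, 0, 0, 0, 0, 0, 0, 0.15, 0, 0, 0, 0, 0, 0, 0.15, 0, 0, 0, 0, 0, 0],
)

```text
time: 7.2
position: [0.5456, -0.2171, 0.1176]
tool_rot: [0.626, 0.78, 0.0, 0.001]
ft_force: [0.3, 0.8, 4.1]
grip_width: 0.0232
grip_force: 25.0
```

Emit:
send_rows(
  moves=[0.15, 0, 0, 1, 0, 0, 0, 0.15, 0, 0, 2, 0, 0, 0, 0.15, 0, 0, 3.5, 0, 0, 0, 0.15, 0, 0, 5, 0, 0, 0, 0.15, 0, 0, 7, 0, 0, 0],
)

```text
time: 7.62
position: [0.5444, -0.2165, 0.1872]
tool_rot: [0.626, 0.78, -0.0, -0.001]
ft_force: [0.9, -0.3, -1.8]
grip_width: 0.0235
grip_force: 25.0
```

Emit:
send_rows(
  moves=[0.15, 0, 0, 2, 0, 0, 0, 0.15, 0, 0, 4, 0, 0, 0, 0.15, 0, 0, 6, 0, 0, 0, 0.15, 0, 0, 6.5, 0, 0, 0, 0.15, 0, 0, 6.5, 0, 0, 0],
)

```text
time: 8.03
position: [0.5461, -0.2175, 0.2542]
tool_rot: [0.626, 0.78, 0.0, 0.002]
ft_force: [0.2, 0.4, -1.4]
grip_width: 0.0238
grip_force: 25.0
```

```bash
python3 - <<'E'
from h import *
c,W,R,t,f=cam("scene"); np.savez("scene1.npz",W=W,px=c["pixels"]);cv2.imwrite("pics/s1.png",c["pixels"]); o=monitor.get_obs(); print(o["position"],o["tool_rot"],o["ft_force"])
print(proj(c,R,t,f,[.5453,-.2172,.24]), proj(c,R,t,f,[.5453,-.2172,.14]))
E
```

```text
[ 0.54521378 -0.21694164  0.25250213] [6.25981459e-01 7.79837747e-01 2.54473085e-05 5.48215702e-04] [-0.59841105  0.20083466 -1.83406181]
(np.float64(176.20773195929388), np.float64(201.74204794240717)) (np.float64(184.8646565669185), np.float64(254.50102130883388))
```

View pics/s1.png

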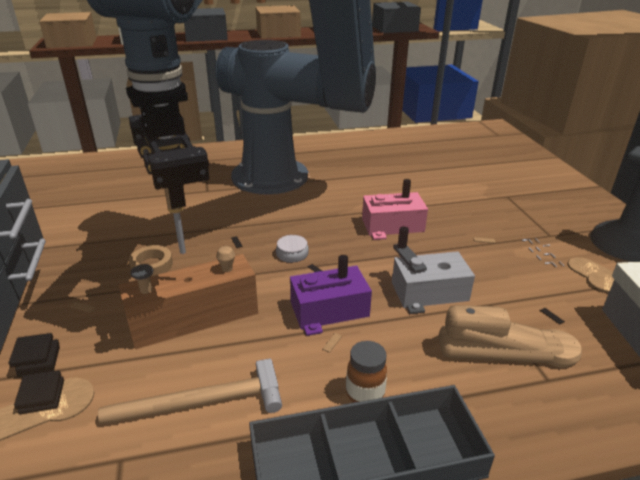

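The lever is wide open, with the knob at scene (403,237) and the bore clear at (445,266). The rod hangs in the gripper with its tip near (183,252). I carry it over, high enough to clear everything.

Emit:
send_rows(
  moves=[0.15, 0, 2, 0.5, 0, 0, 0, 0.15, 0, 5, 1, 0, 0, 0, 0.15, 0, 8, 1, 0, 0, 0, 0.15, 0, 11, 1, 0, 0, 0, 0.15, 0, 14, 1, 0, 0, 0],
)

```text
time: 8.5
position: [0.5439, -0.0755, 0.2601]
tool_rot: [0.626, 0.78, -0.001, -0.002]
ft_force: [0.5, -1.3, -1.3]
grip_width: 0.0237
grip_force: 25.0
```

Emit:
send_rows(
  moves=[0.15, 0, 3, 0, 0, 0, 0, 0.15, 0, 6, 0, 0, 0, 0, 0.15, 0, 9, 0, 0, 0, 0, 0.15, 0, 12, 0, 0, 0, 0, 0.15, 0, 15, 0, 0, 0, 0],
)

```text
time: 8.92
position: [0.5438, 0.0745, 0.2601]
tool_rot: [0.626, 0.78, -0.001, -0.002]
ft_force: [0.4, -0.4, -0.5]
grip_width: 0.0235
grip_force: 25.0
```

Emit:
send_rows(
  moves=[0.15, 0, 3, 0, 0, 0, 0, 0.15, 0.5, 6, 0, 0, 0, 0, 0.15, 1, 9, 0, 0, 0, 0, 0.15, 1.5, 11.5, 0, 0, 0, 0, 0.15, 1.8, 13, 0, 0, 0, 0],
)

```text
time: 9.33
position: [0.5623, 0.2056, 0.26]
tool_rot: [0.625, 0.78, -0.001, -0.001]
ft_force: [0.1, 0.3, -0.8]
grip_width: 0.0233
grip_force: 25.0
```

Emit:
send_rows(
  moves=[0.15, 0, 2, 0, 0, 0, 0, 0.15, 0, 3.5, 0, 0, 0, 0, 0.15, 0, 4.5, 0, 0, 0, 0, 0.15, 0, 4.7, 0, 0, 0, 0, 0.15, 0, 4.7, 0, 0, 0, 0],
)

```text
time: 9.75
position: [0.563, 0.2499, 0.2615]
tool_rot: [0.626, 0.78, -0.001, -0.0]
ft_force: [0.1, -0.5, -0.4]
grip_width: 0.0239
grip_force: 25.0
```

Emit:
send_rows(
  moves=[0.15, 0, 0, 0, 0, 0, 0, 0.15, 0, 0, 0, 0, 0, 0, 0.15, 0, 0, 0, 0, 0, 0],
)

```text
time: 10.0
position: [0.5634, 0.249, 0.2621]
tool_rot: [0.626, 0.779, -0.0, 0.0]
ft_force: [-0.4, -0.1, -1.1]
grip_width: 0.0234
grip_force: 25.0
```

```bash
cat > look.py <<'E'
from h import *
import sys
n=sys.argv[1]
o=monitor.get_obs(); print(o["position"].round(4),o["tool_rot"].round(4),o["ft_force"].round(1),o["q"].round(2))
p=o["position"]
c,W,R,t,f=cam("scene"); T,Wt,Rt,tt,ft=cam("top")
np.savez(f"{n}.npz",s=c["pixels"],W=W,T=T["pixels"],Wt=Wt)
a=cv2.resize(c["pixels"][130:310,370:490],(400,600),interpolation=cv2.INTER_CUBIC)
b=cv2.resize(T["pixels"][155:275,145:225],(400,600),interpolation=cv2.INTER_CUBIC)
cv2.imwrite(f"pics/{n}.png",np.hstack([a,b]))
tip=[p[0],p[1],p[2]-.1076]
print("tip px",proj(c,R,t,f,tip),proj(T,Rt,tt,ft,tip),"bore px",proj(c,R,t,f,[.5634,.2508,.0585]),proj(T,Rt,tt,ft,[.5634,.2508,.0585]))
# stem axis from scene depth: left/right centre per height
z0=tip[2]
for h in (.01,.02,.03,.04,.05):
    d=W.reshape(-1,3);m=(abs(d[:,2]-z0-h)<.005)&(np.hypot(d[:,0]-p[0],d[:,1]-p[1])<.02)
    if m.sum(): print(h,m.sum(),d[m].mean(0).round(4), "y-range",d[m,1].min().round(4),d[m,1].max().round(4))
E
python3 look.py l1
```

```text
[0.5634 0.249  0.2621] [ 6.265e-01  7.794e-01 -1.000e-04  1.000e-04] [-0.4 -0.1 -1.1] [ 0.24  0.49  1.43 -0.    1.23  0.02]
tip px (np.float64(450.5599053261518), np.float64(221.99270028705678)) (np.float64(181.5245805287419), np.float64(198.18846819313805)) bore px (np.float64(443.9049194498616), np.float64(265.39106179329684)) (np.float64(191.544888719523), np.float64(211.02133585437934))
0.01 28 [0.5673 0.2441 0.1644] y-range 0.2402 0.2493
0.02 31 [0.5674 0.2443 0.1749] y-range 0.2403 0.2513
0.03 26 [0.5679 0.2443 0.1848] y-range 0.2403 0.2506
0.04 33 [0.5673 0.2444 0.1943] y-range 0.2408 0.25
0.05 29 [0.5666 0.2446 0.2042] y-range 0.241 0.2507
```

View pics/l1.png

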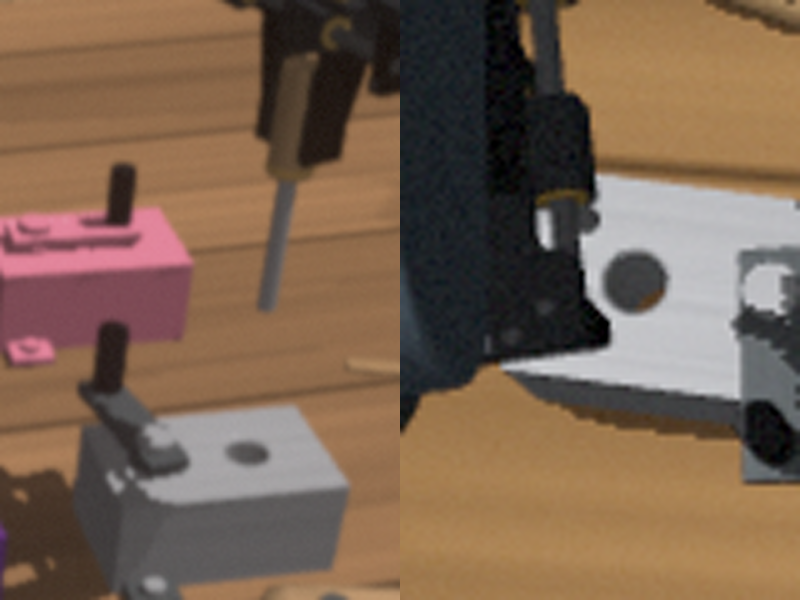

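The bore and rod tip are seen in both views. In the scene crop the tip is at (450.1,222.4), where 450.6,222.0 was predicted. The bore is at scene (444.4,265.9) and top (192,211.4), both within 0.5 px of the prediction. I refine this with sub-pixel fits.

```bash
python3 - <<'E'
from h import *
d=np.load("l1.npz")
cs={n:cam(n) for n in("scene","top")}
for n,k,(u0,v0),r in(("scene","s",(444,265.5),10),("top","T",(191.8,211),10)):
    c,W,R,t,f=cs[n]; g=cv2.cvtColor(d[k],cv2.COLOR_BGR2GRAY).astype(float)
    S=8; x0,y0=int(u0)-14,int(v0)-12; sub=cv2.resize(g[y0:y0+24,x0:x0+28],None,fx=S,fy=S,interpolation=cv2.INTER_CUBIC)
    lo=g[int(v0)-1:int(v0)+2,int(u0)-1:int(u0)+2].mean(); hi=np.median(sub); m=(sub<(lo+hi)/2).astype(np.uint8)
    nl,L,st,ce=cv2.connectedComponentsWithStats(m); i=L[12*S,14*S]; cnt=max(cv2.findContours((L==i).astype(np.uint8),0,1)[0],key=len)
    e=cv2.fitEllipse(cv2.convexHull(cnt)); uv=np.array(e[0])/S-.5+.5/S+[x0,y0]
    ray=R.T@np.array([(uv[0]-c["cx"])/f,(uv[1]-c["cy"])/f,1]); C=-R.T@t
    print(n,lo,hi,"ell",uv.round(2),np.round(np.array(e[1])/S,1),"world z.06",(C+ray*(.06-C[2])/ray[2]).round(4))
# stem axis in scene vs FK
c,W,R,t,f=cs["scene"]; g=cv2.cvtColor(d["s"],cv2.COLOR_BGR2GRAY).astype(float)
for z in(.162,.170,.178,.186,.194,.202):
    u,v=proj(c,R,t,f,[.5634,.249,z]); D=d["W"][int(round(v)),int(u)-8:int(u)+9,0]; ok=np.nonzero(D>.54)[0]
    print(z,round(u,2),round(v,1),"seen centre", int(u)-8+ok.mean(),len(ok))
E
```

```text
scene 83.55555555555556 164.188950676471 ell [444.02 265.57] [ 6.9 12.7] world z.06 [0.5659 0.2497 0.06  ]
top 62.77777777777778 183.63342652097344 ell [191.52 210.95] [12.4 12.9] world z.06 [0.5632 0.2505 0.06  ]
0.162 451.18 218.4 seen centre 450.0 5
0.17 451.85 214.5 seen centre 450.5 6
0.178 452.53 210.6 seen centre 451.5 6
0.186 453.22 206.6 seen centre 451.5 6
0.194 453.91 202.6 seen centre 452.5 6
0.202 454.61 198.5 seen centre 453.5 6
```

Emit:
send_rows(
  moves=[0.15, 0, 0.17, 0, 0, 0, 0, 0.15, 0, 0.17, -2, 0, 0, 0, 0.15, 0, 0.17, -4, 0, 0, 0, 0.15, 0, 0.17, -6, 0, 0, 0, 0.15, 0, 0.17, -7.4, 0, 0, 0],
)

```text
time: 10.62
position: [0.5625, 0.2516, 0.1864]
tool_rot: [0.626, 0.78, -0.001, -0.001]
ft_force: [-0.2, -0.6, -1.8]
grip_width: 0.0235
grip_force: 25.0
```

Emit:
send_rows(
  moves=[0.15, 0, 0, 0, 0, 0, 0, 0.15, 0, 0, 0, 0, 0, 0, 0.15, 0, 0, 0, 0, 0, 0, 0.15, 0, 0, 0, 0, 0, 0],
)

```text
time: 10.95
position: [0.5643, 0.2521, 0.1894]
tool_rot: [0.626, 0.78, 0.001, 0.001]
ft_force: [-0.4, 0.5, -1.4]
grip_width: 0.0235
grip_force: 25.0
```

```bash
python3 look.py l2
```

```text
[0.5643 0.2521 0.1894] [0.626  0.7799 0.0012 0.0009] [-0.4  0.5 -1.4] [0.24 0.57 1.5  0.   1.07 0.02]
tip px (np.float64(446.4991039355792), np.float64(255.44962555859357)) (np.float64(188.43192803259953), np.float64(207.5737936969147)) bore px (np.float64(443.9049194498616), np.float64(265.39106179329684)) (np.float64(191.544888719523), np.float64(211.02133585437934))
0.01 28 [0.5683 0.2475 0.0922] y-range 0.244 0.2528
0.02 21 [0.5688 0.2474 0.1023] y-range 0.2446 0.2531
0.03 26 [0.5689 0.2476 0.1116] y-range 0.2441 0.2535
0.04 27 [0.5684 0.2474 0.1218] y-range 0.244 0.2524
0.05 27 [0.5687 0.2473 0.132 ] y-range 0.2433 0.2548
```

View pics/l2.png

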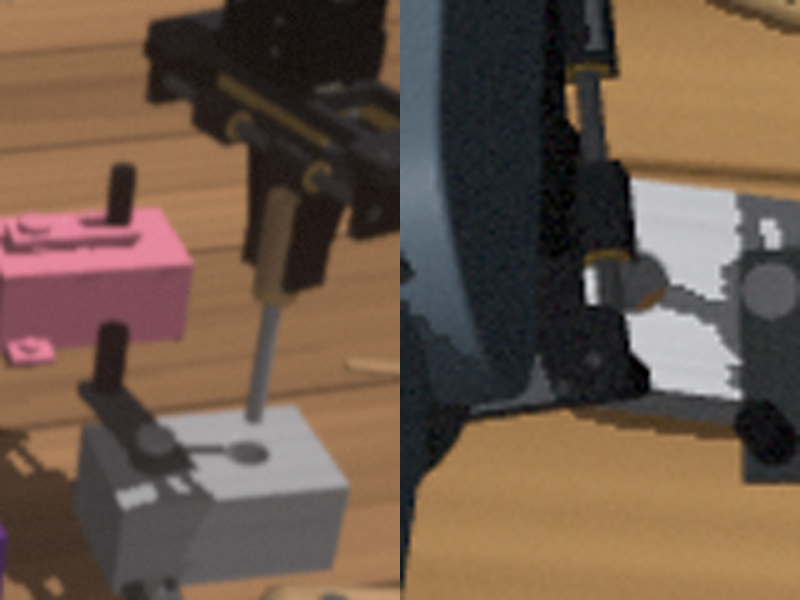

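```bash
cat > fit.py <<'E'
from h import *
import sys
d=np.load(sys.argv[1]); c,W,R,t,f=cam("scene"); o=monitor.get_obs()["position"]; print(o.round(4))
g=cv2.cvtColor(d["s"],cv2.COLOR_BGR2GRAY).astype(float); Wd=d["W"]
b=np.array([.5659,.2497]) # bore in scene frame at z=.06
ub=proj(c,R,t,f,[*b,.06])
L=[];Q=[]
for z in np.arange(.09,.13,.004):
    u,v=proj(c,R,t,f,[*b,z]); r=int(round(v)); ok=np.nonzero((abs(Wd[r,int(u)-12:int(u)+13,0]-.567)<.02))[0]+int(u)-12
    if len(ok): L.append((r,ok.mean(),len(ok))); Q.append(ok.mean()-u)
L=np.array(L); print(L[:,2]); k=np.polyfit(L[:,0],L[:,1],1); print("slope",k[0],"u at bore row",np.polyval(k,ub[1]),"bore",ub,"du vs vertical through bore",np.round(Q,2), np.mean(Q))
for dx,dy in((.001,0),(0,.001)): print(np.subtract(proj(c,R,t,f,[b[0]+dx,b[1]+dy,.06]),ub))
print("slope vertical",np.subtract(proj(c,R,t,f,[*b,.13]),proj(c,R,t,f,[*b,.09])))
E
python3 fit.py l2.npz
```

```text
[0.5639 0.2519 0.1891]
[5. 6. 6. 5. 6. 6. 6. 5. 6. 6. 6.]
slope -0.1678304239401511 u at bore row 443.8171334100807 bore (np.float64(444.0251616007067), np.float64(265.5784472891166)) du vs vertical through bore [-0.31 -0.12 -0.44 -0.25 -0.07 -0.38 -0.7  -0.52 -0.34 -0.67  0.01] -0.34583981046446605
[0.22056853 0.30433119]
[ 0.49340411 -0.06611996]
slope vertical [  3.17725639 -18.21783883]
```

Laterally the rod is within about 0.5 mm of the bore axis, with its tip about 20 mm above the mouth. I lower it slowly.

Emit:
send_rows(
  moves=[0.15, 0, 0, -0.5, 0, 0, 0, 0.15, 0, 0, -1.2, 0, 0, 0, 0.15, 0, 0, -1.9, 0, 0, 0, 0.15, 0, 0, -2.5, 0, 0, 0, 0.15, 0, 0, -3, 0, 0, 0],
)

```text
time: 11.52
position: [0.5627, 0.2516, 0.1566]
tool_rot: [0.626, 0.78, -0.001, -0.001]
ft_force: [-1.0, -0.2, -1.3]
grip_width: 0.0234
grip_force: 25.0
```

Emit:
send_rows(
  moves=[0.15, 0, 0, -0.5, 0, 0, 0, 0.15, 0, 0, -1.1, 0, 0, 0, 0.15, 0, 0, -1.7, 0, 0, 0, 0.15, 0, 0, -2.2, 0, 0, 0, 0.15, 0, 0, -2.6, 0, 0, 0],
)

```text
time: 11.93
position: [0.5631, 0.2517, 0.1312]
tool_rot: [0.626, 0.78, -0.0, -0.0]
ft_force: [0.3, 0.1, -1.2]
grip_width: 0.0232
grip_force: 25.0
```

Emit:
send_rows(
  moves=[0.15, 0, 0, 0, 0, 0, 0, 0.15, 0, 0, 0, 0, 0, 0, 0.15, 0, 0, 0, 0, 0, 0, 0.15, 0, 0, 0, 0, 0, 0, 0.15, 0, 0, 0, 0, 0, 0],
)

```text
time: 12.35
position: [0.5635, 0.2518, 0.1324]
tool_rot: [0.626, 0.78, 0.0, 0.0]
ft_force: [0.6, -0.7, -0.2]
grip_width: 0.024
grip_force: 25.0
```

```bash
python3 look.py l3; python3 - <<'E'
from h import *
d=np.load("l3.npz"); c,W,R,t,f=cam("scene"); Wd=d["W"]
for z in(.065,.07,.075,.08,.085,.09,.095):
    u,v=proj(c,R,t,f,[.5659,.2497,z]); r=int(round(v)); ok=np.nonzero(abs(Wd[r,int(u)-12:int(u)+13,0]-.567)<.012)[0]+int(u)-12
    print(z,round(ok.mean()-u,2),len(ok))
print(monitor.get_obs()["position"],monitor.get_obs()["tool_rot"])
E
```

```text
[0.5635 0.2518 0.1324] [6.260e-01 7.798e-01 3.000e-04 3.000e-04] [ 0.6 -0.7 -0.2] [ 0.24  0.65  1.54 -0.    0.95  0.02]
tip px (np.float64(441.95452910620196), np.float64(279.53965988460675)) (np.float64(194.47485600131387), np.float64(214.94466148529244)) bore px (np.float64(443.9049194498616), np.float64(265.39106179329684)) (np.float64(191.544888719523), np.float64(211.02133585437934))
0.02 8 [0.557  0.2559 0.0464] y-range 0.2467 0.2614
0.03 106 [0.5626 0.2501 0.0571] y-range 0.2321 0.2706
0.04 75 [0.5654 0.2532 0.062 ] y-range 0.233 0.2701
0.05 23 [0.5673 0.2473 0.0747] y-range 0.2441 0.2538
0.065 2.89 17
0.07 3.72 10
0.075 -0.66 6
0.08 -0.04 4
0.085 -0.93 5
0.09 -0.81 6
0.095 -0.7 5
[0.56339059 0.2517621  0.13221746] [6.25994958e-01 7.79827073e-01 1.80664940e-04 1.26919062e-04]
```

View pics/l3.png

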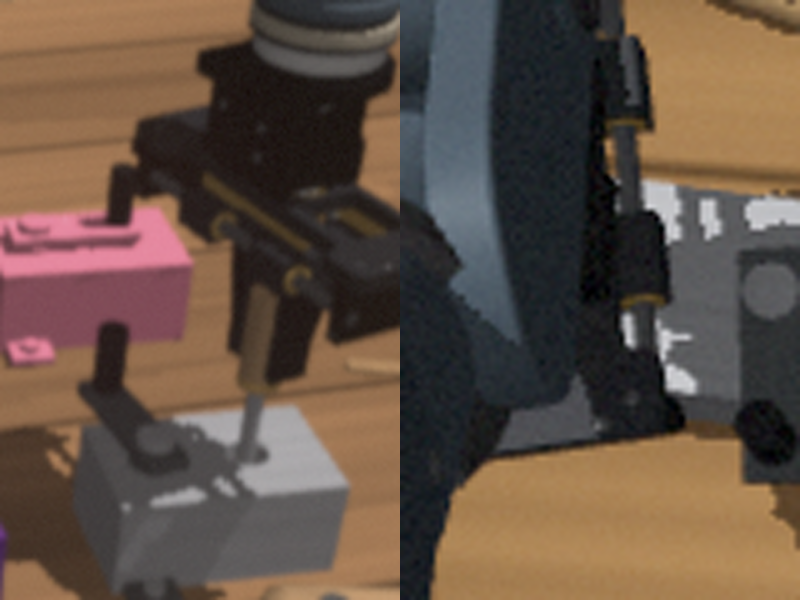

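The rod stands in the bore with clear gaps on both sides (stem at scene ≈444,266). I check the lever angle and depth, then hand in.

```bash
python3 - <<'E'
from h import *
c,W,*_=cam("top")
P=W[190:270,200:260].reshape(-1,3)
k=P[(P[:,2]>.105)&(P[:,2]<.125)]
q,r=cv2.minEnclosingCircle((k[:,:2]*1000).astype(np.float32)); v=np.array(q)-[560.6,195.8]
print(len(k),q,r,np.hypot(*v),"lever angle",np.radians(np.degrees(np.arctan2(v[1],v[0]))%360-87))
o=monitor.get_obs();print(o["position"],o["joint_velocities"].round(4),o["time"],o["grip_force"])
E
```

```text
81 (502.58740234375, 188.3218231201172) 9.00137996673584 58.49260309024347 lever angle 1.7513553238821256
[0.56336824 0.25176165 0.13217243] [-0.0015 -0.0007 -0.0013  0.0012 -0.0008 -0.    ] 12.55 24.998910846188664
```

```bash
python3 -c "
from rig import workorder; print(workorder.hand_in())"
```

```text
the job is handed in; nothing more can be done
None
```

I handed the job in at about 12.6 s: the lever is open at its stop (about 1.75 rad), and the gauge rod is held upright and still in the bore, its tip about 35 mm below the block top. By the cameras it is centred to within about 1.5 mm; the final wrist force was under 1 N, with no sign of the rod touching the block or lever.

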